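# Find the cam and lock the drawer

## Task

Take the orange-handled key out of its wooden rest, put it into the lock in the white top of the small drawer unit, and turn it gently back and forth with light pressure until it drops fully home into the hidden slot of the cam. Then turn it clockwise until its handle lies along the brass line (locked) and let go, leaving the key in the lock. Never force the key, and leave the jars, mortar, bowl and wooden spoon where they are.

Things in the scene. Friction and masses are not known exactly. Their poses are not given: they have to be found in the camera images.
- key: Loose steel key, 90 g, 110 mm long, upright in its rest, blade down. Origin: centre of the blade's lower end; z up along the shaft. Blade 22 mm wide along the key's x, 5 mm thick along y, from z 0 to 18 mm. Half a turn about z makes no difference. Stands with its x within 0.8 rad of world x.
- key_grip (a point): Centre of the key's orange handle, on the key's axis, 94 mm above the key's origin. The handle is a bar 40 mm long along the key's x, 14 mm thick along y (grip it across these 14 mm) and 32 mm high, z 78 to 110 mm.
- key_barrel (a point): Point on the key's axis 18 mm above its origin, where the blade ends and a round barrel begins: 22.6 mm diameter up to z 45 mm (its lowest 3 mm only 19.6 mm diameter); then a 12 mm round shaft up to the handle.
- key_rest: Fixed dark wooden block 70 x 70 x 55 mm with a round hole of 25 mm diameter, 45 mm deep, in the middle of its top, where the key stands. Origin at the centre of its underside, on the hole's axis. It may be on either side of the robot's centre line, the drawer unit on the other.
- drawer_unit: Fixed shallow oak drawer unit with a white quartz top of 160 (x) x 200 (y) mm, 70 mm high; drawer front and handle at its -x side. Origin at the centre of its underside, z up, straight below the lock. The lock is a round bore of 27 mm diameter in the middle of the top, ringed with steel, with a thin black dust seal that the key passes freely.
- lock_mouth (a point): Centre of the lock's mouth, on the lock's axis, flush with the unit's top (70 mm above its underside)
- cam_face (a point): Point on the lock's axis 27 mm below the mouth: the highest place for the upper face of the hidden steel cam; it truly lies 27 to 36 mm below the mouth, differently each time. Blade not in line with its straight slot (8 mm wide, 18 mm deep): lands on the face, which yields 3 mm on a spring (2 N at touch, 5 N at 3 mm), then is rigid. Within about 0.1 rad of the slot: cam springs up, pressure vanishes.
- cam_floor (a point): Point on the lock's axis 18 mm below cam_face, 45 mm below the mouth: highest place for the slot's bottom. With the key fully home its origin is here or up to 9 mm lower (18 mm below the cam's true face), resting on the cam. Once in the slot the key turns the cam: about 0.05 N m friction, stays where left, 0.14 rad play of the blade either way.
- brass_mark (a point): Middle of one of two brass lines on the unit's top, along the unit's x axis on both sides of the lock (28 mm long each): the locked direction. Locked: the key's x axis lies along them. The cam meets a stop there. From the hidden start the way to it is clockwise seen from above.
- black_mark (a point): Middle of one of two short black lines on the unit's top, 0.95 rad counterclockwise (from above) of the unit's x axis. The hidden slot starts anywhere within 0.5 rad either side of this direction. The cam can turn from the brass line (0) to 1.6 rad.
- jar_a: bystander: one of three empty amber glass jars with a steel twist cap, 56 mm diameter, 85 mm high, standing upright; origin at the centre of its underside, z up along the jar
- jar_b: bystander: one of three empty amber glass jars with a steel twist cap, 56 mm diameter, 85 mm high, standing upright; origin at the centre of its underside, z up along the jar
- jar_c: bystander: one of three empty amber glass jars with a steel twist cap, 56 mm diameter, 85 mm high, standing upright; origin at the centre of its underside, z up along the jar
- mortar: bystander: grey stoneware mortar, 110 mm across the rim, 60 mm high, with its pestle standing in it to about 105 mm; origin at the centre of its underside
- pinch_bowl: bystander: small white bowl, 70 mm across, 30 mm high; origin at the centre of its underside
- wood_spoon: bystander: wooden spoon lying on the counter, under 250 mm long, under 30 mm high; origin under its middle
There are look-alikes about, which are no part of the job. Leave any green or red look-alike of the key_rest alone.

How it is judged:
By the outcome, as a careful person would: the job done as asked, in the order asked, and still so for the second after the job is handed in, with the robot touching nothing.
It also fails if it takes over 64 s, if anything falls off the work surface, if the arm or the gripper's body presses on something with over 40 N, if the wrist force passes 120 N, or if a joint passes its speed limit or range.

## Robot

A 6-joint arm with a two-finger parallel gripper is mounted at the origin on the work surface. World frame = base frame: x ahead of the robot, y to its left, z up, the work surface at z = 0. Lengths are in m, angles in rad, forces in N, time in s.
With the tool pointing down it reaches from about 0.35 to 0.975 m from the base axis. Payload 17.4 kg.
Tool frame: the origin (TCP) lies at the very end of the fingers, on their centre line; the grasp point (between the pads) lies 19 mm behind it (bot.grip_depth is the distance from the TCP to the grasp point, in m); z points along the fingers, y is the direction in which the jaws open and shut (so a half turn about z gives the same grasp; the last joint's range is limited). The gripper opens to 85 mm and grips with 20 to 120 N. Pads are 22 mm wide; open, the fingers measure 114 mm over their backs; the gripper's body (76 mm by 85 mm) begins 54 mm behind the grasp point. The pads swing forward as they close: fully open they stand 13 mm farther back than shut.
Start: joints at [-1.164, 0.116, 1.442, -0, 1.584, -0.038], TCP at [0.29, -0.609, 0.231] pointing down, gripper open.
Joint ranges: [-2.83, 2.83], [-0.83, 2.19], [0.07, 2.5], [-1.14, 4.28], [0.01, 3], [-2.97, 2.97]. Speed limits (rad/s): [1.89, 1.89, 2.22, 3.14, 3.14, 3.14].

## Interface

Orientations are given as a rotation vector (axis times angle).
In Python, from cell import bot, snapshot, get_calibration, spot_in, outline_of, mark_of gives the robot as it stands.
- The arm moves only by the tool jog_arm, never from a script. Its argument "series" is a list of rows, each an object with "gripper": the closure, from -1 (fully open) to 1 (shut); "slide": the shift along the world's x, y, z in m, a list of three; "rotation": the turn, a rotation vector about the world's x, y, z in degrees, a list of three. In form: [{"gripper": gripper, "slide": [x, y, z], "rotation": [wx, wy, wz]}, ...]. A call has 1 to 12 rows; each row shifts and turns the commanded pose from where the row before left it; what a row does not reach is not made up. A row lasts 1/10 s, in which the tool goes at most 50 mm and 8.59 degrees, less where a joint would pass 70% of its speed; a pose out of reach is approached as far as the arm can. A call with a gripper value outside its range is refused whole. The fingers move at their own pace and stop on an object; "grip_force" is the grip in N (left out, the last holds). Time passes only in rows, so rows that do not move let the fingers close. It gives the time, the measured TCP pose, the force and the opening at its end, in the units of the state.
- bot.read_state(): the state, without advancing time (a new reading comes with each control period).
- snapshot(name): name is "scene" or "top" or "wrist"; returns the picture (480x640x3 uint8, red, green, blue); there is no depth.
- get_calibration(name): a dict with "fx", "fy", "cx", "cy" (pixels), "distortion" ([k1, k2, p1, p2, k3] as OpenCV has them; the pictures are not rectified), "R" (3x3) and "t" (3): a world point X has camera coordinates R X + t; the wrist camera has in their place "T_tool_cam" (4x4, takes a point from camera to tool coordinates, whose origin is the TCP and whose axes are the flange's). Camera axes: x right, y down, z forward; pixel columns grow to the right and rows downward; lengths in m; the calibration is good to about 2 mm. A picture is of the moment at which its call begins: read the wrist's pose just before it. get_calibration takes no time and is no camera call.
- bot.hand_in(): hands the job in, once; it reports no verdict.
Trained networks look in the newest picture that a camera, given by its name, has taken for a name from the list of things; names that differ only in an ending like _2 or _b are one class to them, and where a whole thing is asked for, a point or a joint stands for the part that bears it (a point fixed in the world has none). Each returns a list of dicts, best first, with "conf" (0 to 1); they miss things now and then, are a little off and sometimes report something else, mostly with a low value. They report only what shows in the picture. A call takes as long as a camera call. They do not tell look-alikes from the thing itself.
- spot_in(camera, name): "uv" ([column, row] in pixels, amid what is visible of it).
- outline_of(camera, name): "mask" (480x640 bool, what is visible of it) and "uv" ([column, row] in pixels, amid what is visible of it).
- mark_of(camera, name): "uv" ([column, row] in pixels: a listed point, or the origin of a listed thing).
The state is a dict: "time_s": time; "joint_pos": joint angles; "qvel": joint speeds; "effort": joint torques, N m; "eef_pos": TCP position; "orientation": TCP orientation; "force": force on the tool from outside, world axes, zero at the start; "torque": the same for the moment, N m; "width": finger opening in m.
Only numpy, scipy, OpenCV 4.12 (cv2) and the standard library are available. Lean on these libraries where they do the work, as an engineer would, in place of code of your own. Each camera call takes 0.05 s, during which the arm holds its last target. There are 200 camera calls.

## Working session

There is one attempt and no reset: what is moved stays moved. The work goes in short steps, Python scripts to look and compute and a tool call to move; the robot and the scene stay as the last step left them, time stands still between calls to the robot, and variables do not carry over. Pictures are saved under pics/ and viewed, about 8 in all and at most 12, crops included, and the job is handed in when it is done.

Besides the shell and the picture viewer there is one more tool, called after ">>>" as name([rows], argument=value, ...), one row to a line, values as JSON. jog_arm: Moves the arm, as the interface text tells. Its arguments: {"type":"object","properties":{"series":{"type":"array"},"grip_force":{"type":"number"}},"required":["series"]}

```bash
mkdir -p pics; ls; cat > h.py <<'E'
import numpy as np, cv2
from cell import bot, snapshot, get_calibration, spot_in, outline_of, mark_of
from scipy.spatial.transform import Rotation as Ro
def cam(n, st=None):
    c=get_calibration(n); K=np.array([[c['fx'],0,c['cx']],[0,c['fy'],c['cy']],[0,0,1.]]); D=np.array(c['distortion'],float)
    if 'R' in c: return K,D,np.array(c['R']),np.array(c['t'])
    st=st or bot.read_state(); T=np.eye(4); T[:3,:3]=Ro.from_rotvec(st['orientation']).as_matrix(); T[:3,3]=st['eef_pos']
    W=np.linalg.inv(T@np.array(c['T_tool_cam'])); return K,D,W[:3,:3],W[:3,3]
def ray(C,uv):
    K,D,R,t=C; p=cv2.undistortPoints(np.array([[uv]],float),K,D)[0,0]
    return -R.T@t, R.T@np.array([p[0],p[1],1.])
def onz(C,uv,z):
    o,d=ray(C,uv); return o+d*(z-o[2])/d[2]
def proj(C,X):
    K,D,R,t=C; return cv2.projectPoints(np.array([X],float),cv2.Rodrigues(R)[0],t,K,D)[0][0,0]
def save(im,n): cv2.imwrite('pics/'+n+'.png',cv2.cvtColor(im,cv2.COLOR_RGB2BGR))
E
python3 - <<'E'
from h import *
P={}
for n in('scene','top'):
    P[n]=snapshot(n); save(P[n],n+'0')
    C=cam(n)
    for k,z in(('key_grip',.104),('key_barrel',.028),('key_rest',0),('lock_mouth',.07),('brass_mark',.07),('black_mark',.07),('drawer_unit',0)):
        for r in mark_of(n,k)[:4]: print(n,k,np.round(r['uv'],1),round(r['conf'],2),np.round(onz(C,r['uv'],z),4))
save(np.hstack([cv2.resize(P['scene'],(800,600))[:, :],]),'s0')
print(bot.read_state())
E
```

```text
pics
scene key_grip [400.9 147.6] 0.85 [0.4932 0.2575 0.104 ]
scene key_barrel [397.1 169.4] 0.66 [0.4833 0.2694 0.028 ]
scene key_rest [406.1 230.6] 0.61 [0.6088 0.1873 0.    ]
scene key_rest [395.7 181.2] 0.59 [0.49   0.2642 0.    ]
scene key_rest [375.3 144.6] 0.55 [0.3699 0.306  0.    ]
scene lock_mouth [185.  277.2] 0.9 [ 0.5006 -0.2405  0.07  ]
scene brass_mark [187.  295.8] 0.64 [ 0.5365 -0.2543  0.07  ]
scene black_mark [204.8 277.5] 0.94 [ 0.521 -0.213  0.07 ]
scene drawer_unit [193.3 300.4] 0.7 [ 0.5052 -0.2416  0.    ]
scene drawer_unit [441.9 287.5] 0.37 [0.7489 0.1491 0.    ]
top key_grip [198.1 284.1] 0.79 [0.4872 0.2613 0.104 ]
top key_barrel [205.6 289.9] 0.74 [0.4849 0.26   0.028 ]
top key_rest [188.1 342.6] 0.87 [0.3711 0.3011 0.    ]
top key_rest [242.9 239.9] 0.64 [0.6031 0.1835 0.    ]
top key_rest [452.9 186.7] 0.64 [ 0.7272 -0.304   0.    ]
top key_rest [207.9 287.3] 0.63 [0.4944 0.2604 0.    ]
top lock_mouth [438.5 276.8] 0.82 [ 0.5044 -0.2451  0.07  ]
top brass_mark [442.7 262.8] 0.7 [ 0.5347 -0.2556  0.07  ]
top brass_mark [202.1 283.1] 0.48 [0.4941 0.2598 0.07  ]
top black_mark [426.3 270.8] 0.97 [ 0.5176 -0.2193  0.07  ]
top black_mark [200.9 176.4] 0.21 [0.7328 0.2713 0.07  ]
top drawer_unit [430.8 283.5] 0.62 [ 0.4999 -0.2412  0.    ]
{'time_s': 0.8, 'joint_pos': array([-1.16380947e+00,  1.15938121e-01,  1.44159174e+00, -1.71316001e-05,
        1.58399813e+00, -3.77851298e-02]), 'qvel': array([-0.00070798,  0.0002187 ,  0.0006304 ,  0.0010374 ,  0.00025075,
       -0.00083734]), 'effort': array([-9.90235771e-03, -7.31688023e+01, -6.32625675e+01, -5.53851114e-04,
        6.10978095e-04, -5.66840458e-05]), 'eef_pos': array([ 0.29041789, -0.60933294,  0.23135001]), 'orientation': array([ 3.06416273e+00,  6.92886717e-01, -7.80466754e-06]), 'force': array([-0.21440351,  0.73584974, -0.09545237]), 'torque': array([-0.0189896 , -0.02813838, -0.01852471]), 'width': 0.08517039198186456}
```

View pics/top0.png

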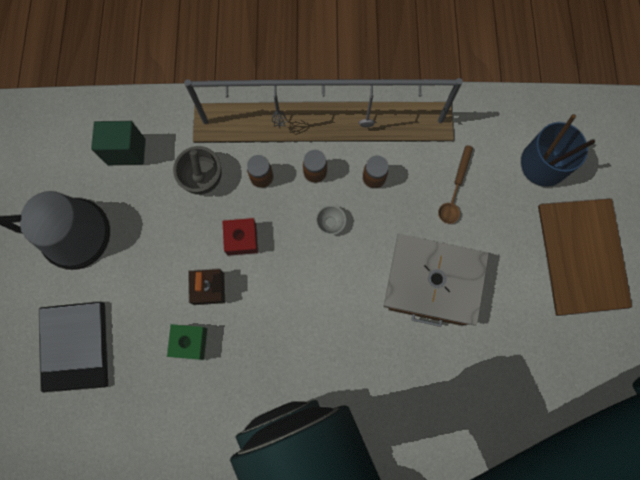

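View pics/scene0.png

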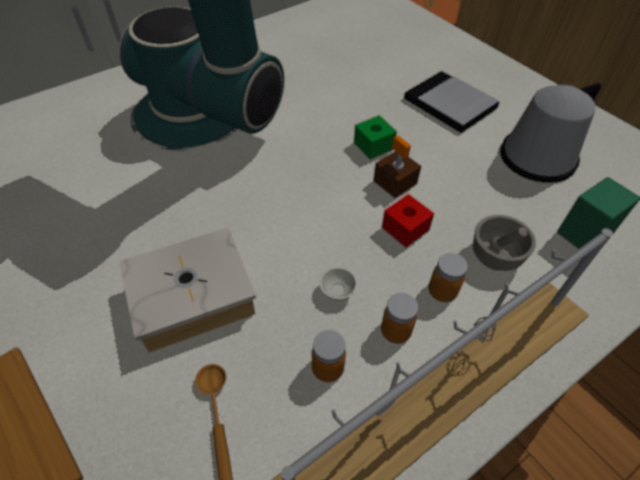

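Candidates for the rest: dark-brown block with orange key at top(207,286) / scene(397,172), which is the one described. The red block at top(240,236) and the green block at top(187,341) are look-alikes. The lock is at top(438,278).

>>> jog_arm([
  {"gripper":-1,"slide":[0.02,0.045,0.006],"rotation":[0,0,0]},
  {"gripper":-1,"slide":[0.02,0.045,0.006],"rotation":[0,0,0]},
  {"gripper":-1,"slide":[0.02,0.045,0.006],"rotation":[0,0,0]},
  {"gripper":-1,"slide":[0.02,0.045,0.006],"rotation":[0,0,0]},
  {"gripper":-1,"slide":[0.02,0.045,0.006],"rotation":[0,0,0]},
  {"gripper":-1,"slide":[0.02,0.045,0.006],"rotation":[0,0,0]},
  {"gripper":-1,"slide":[0.02,0.045,0.006],"rotation":[0,0,0]},
  {"gripper":-1,"slide":[0.02,0.03,0.006],"rotation":[0,0,0]},
  {"gripper":-1,"slide":[0,0,0],"rotation":[0,0,0]},
  {"gripper":-1,"slide":[0,0,0],"rotation":[0,0,0]},
])

```text
time_s: 1.8
eef_pos: [0.4507, -0.2639, 0.2795]
orientation: [3.063, 0.695, 0.0]
force: [-0.6, 0.4, 0.0]
width: 0.0851
```

```bash
python3 - <<'E'
from h import *
print(get_calibration('wrist')['T_tool_cam'])
st=bot.read_state(); im=snapshot('wrist'); save(im,'w1'); C=cam('wrist',st); print(st['eef_pos'],st['orientation'])
for k,z in(('lock_mouth',.07),('brass_mark',.07),('black_mark',.07)):
    for r in mark_of('wrist',k)[:4]: print(k,np.round(r['uv'],1),round(r['conf'],2),np.round(onz(C,r['uv'],z),4))
E
```

```text
[[-3.77940409e-05 -9.63671353e-01 -2.67090849e-01  6.61345216e-02]
 [ 9.99999816e-01  1.25497918e-04 -5.94302585e-04  1.09472282e-03]
 [ 6.06231722e-04 -2.67090822e-01  9.63671171e-01 -1.43607199e-01]
 [ 0.00000000e+00  0.00000000e+00  0.00000000e+00  1.00000000e+00]]
[ 0.45067276 -0.26389853  0.27948682] [3.06315671e+00 6.95483669e-01 2.43640410e-04]
lock_mouth [327.6 139. ] 0.73 [ 0.503 -0.241  0.07 ]
lock_mouth [318.  104.9] 0.46 [ 0.5242 -0.2222  0.07  ]
brass_mark [357.4 107.1] 0.61 [ 0.5365 -0.2519  0.07  ]
black_mark [319.5 106.1] 0.87 [ 0.5239 -0.2237  0.07  ]
```

View pics/w1.png

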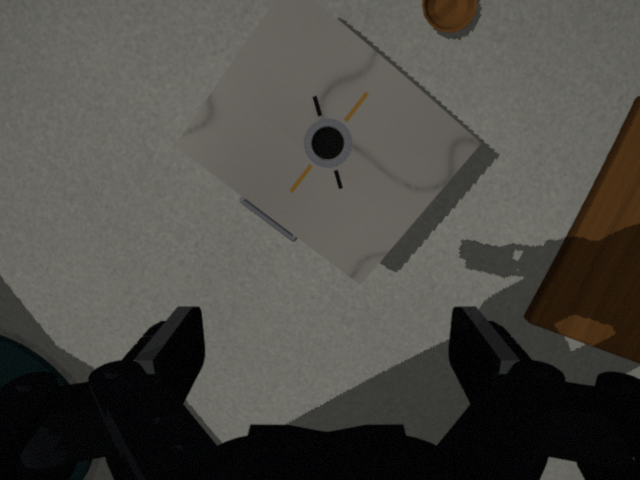

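The picture shows the lock ring at (328,143), the brass lines running (367,93) to (292,191), and the black lines (316,97) to (341,187). I'll measure these by colour.

```bash
python3 - <<'E'
from h import *
im=cv2.cvtColor(cv2.imread('pics/w1.png'),cv2.COLOR_BGR2RGB); C=cam('wrist')
hsv=cv2.cvtColor(im,cv2.COLOR_RGB2HSV)
m=cv2.inRange(hsv,(10,110,60),(30,255,255)); m[:85]=0;m[200:]=0;m[:,:270]=0;m[:,400:]=0
n,l,s,c=cv2.connectedComponentsWithStats(m); print(s[1:,4])
P=[onz(C,c[i],.07) for i in range(1,n) if s[i,4]>20]; print(P, np.mean(P,0)); d=P[0]-P[1]; print('brass ang',np.arctan2(d[1],d[0]))
g=cv2.cvtColor(im,cv2.COLOR_RGB2GRAY); m=(g<35).astype(np.uint8); n,l,s,c=cv2.connectedComponentsWithStats(m)
i=l[143,328]; print('bore',s[i],c[i],onz(C,c[i],.07))
P=[onz(C,c[j],.07) for j in range(1,n) if 20<s[j,4]<300 and np.hypot(*(c[j]-c[i]))<60]; print('black',P)
E
```

```text
[133 124]
[array([ 0.53566674, -0.25202889,  0.07      ]), array([ 0.46314307, -0.23558987,  0.07      ])] [ 0.49940491 -0.24380938  0.07      ]
brass ang -0.2229044557647274
bore [312 127  32  32 796] [327.19974874 142.52763819] [ 0.49946879 -0.24334495  0.07      ]
black [array([ 0.52244307, -0.2231748 ,  0.07      ]), array([ 0.47599164, -0.26446335,  0.07      ])]
```

>>> jog_arm([
  {"gripper":-1,"slide":[0,0.048,0.004],"rotation":[0,0,-3]},
  {"gripper":-1,"slide":[0,0.048,0.004],"rotation":[0,0,-3]},
  {"gripper":-1,"slide":[0,0.048,0.004],"rotation":[0,0,-3]},
  {"gripper":-1,"slide":[0,0.048,0.004],"rotation":[0,0,-3]},
  {"gripper":-1,"slide":[0,0.048,0.004],"rotation":[0,0,-3]},
  {"gripper":-1,"slide":[0,0.048,0.004],"rotation":[0,0,-3]},
  {"gripper":-1,"slide":[0,0.048,0.004],"rotation":[0,0,-3]},
  {"gripper":-1,"slide":[0,0.048,0.004],"rotation":[0,0,-3]},
  {"gripper":-1,"slide":[0,0.048,0.004],"rotation":[0,0,0]},
  {"gripper":-1,"slide":[0,0.048,0.004],"rotation":[0,0,0]},
  {"gripper":-1,"slide":[0,0.035,0],"rotation":[0,0,0]},
  {"gripper":-1,"slide":[0,0,0],"rotation":[0,0,0]},
])

```text
time_s: 3.2
eef_pos: [0.4504, 0.2532, 0.3185]
orientation: [3.141, 0.044, -0.002]
force: [0.3, -0.8, -0.4]
width: 0.085
```

```bash
python3 - <<'E'
from h import *
st=bot.read_state(); im=snapshot('wrist'); save(im,'w2'); C=cam('wrist',st); print(st['eef_pos'],st['orientation'],st['joint_pos'])
for k,z in(('key_grip',.104),('key_barrel',.028),('key_rest',0)):
    for r in mark_of('wrist',k)[:4]: print(k,np.round(r['uv'],1),round(r['conf'],2),np.round(onz(C,r['uv'],z),4))
E
```

```text
[0.45042288 0.25320024 0.31851431] [ 3.14127532e+00  4.42275296e-02 -2.19277212e-03] [ 4.62407555e-01 -2.38765567e-01  1.64078049e+00  6.09159816e-04
  1.74083798e+00  2.00514948e+00]
key_grip [323.8 159.6] 0.87 [0.4904 0.2551 0.104 ]
key_barrel [321.5 153.3] 0.81 [0.491 0.258 0.028]
key_rest [320.5 151.3] 0.98 [0.4914 0.2594 0.    ]
key_rest [394.   46.5] 0.75 [0.6014 0.1859 0.    ]
key_rest [284.9 257.2] 0.58 [0.3694 0.2979 0.    ]
```

View pics/w2.png

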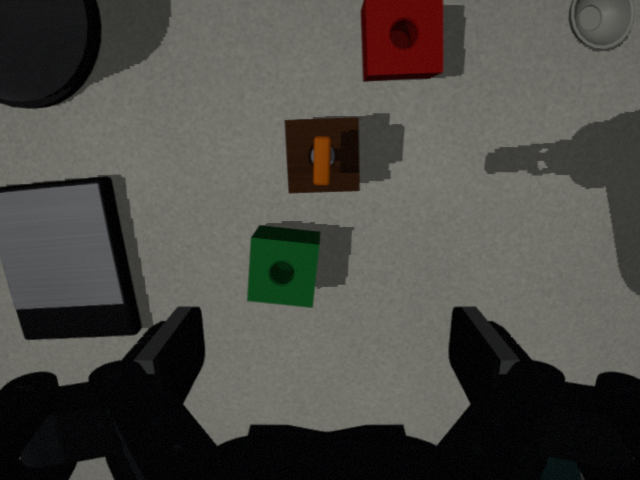

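Key handle: orange bar at (322,160), vertical in the image, in the dark-brown block. The red (403,35) and green (283,270) blocks are clearly separate.

```bash
cat >> h.py <<'E'
def handle(im,C,z,box):
    hsv=cv2.cvtColor(im,cv2.COLOR_RGB2HSV); m=cv2.inRange(hsv,(5,170,90),(20,255,255)); k=np.zeros_like(m); x0,y0,x1,y1=box; k[y0:y1,x0:x1]=m[y0:y1,x0:x1]
    n,l,s,c=cv2.connectedComponentsWithStats(k); i=1+np.argmax(s[1:,4])
    ct=cv2.findContours((l==i).astype(np.uint8),0,2)[0][0].reshape(-1,2).astype(float)
    W=np.array([onz(C,p,z)[:2] for p in ct]); r=cv2.minAreaRect((W*1000).astype(np.float32))
    b=cv2.boxPoints(r); e=[b[1]-b[0],b[2]-b[1]]; e=max(e,key=np.linalg.norm); a=np.arctan2(e[1],e[0]); a=(a+np.pi/2)%np.pi-np.pi/2
    return s[i],c[i],np.array(r[0])/1000,r[1],a
E
python3 - <<'E'
from h import *
im=cv2.cvtColor(cv2.imread('pics/w2.png'),cv2.COLOR_BGR2RGB); C=cam('wrist')
print(handle(im,C,.12,(290,110,360,200)))
hsv=cv2.cvtColor(im,cv2.COLOR_RGB2HSV); crop=im[100:210,270:380]; save(cv2.resize(crop,(660,660),interpolation=1)[:600],'k')
# rest top rectangle (brown incl.)
m=cv2.inRange(hsv,(3,90,20),(20,255,255)); k=np.zeros_like(m); k[110:200,275:365]=m[110:200,275:365]
ct=max(cv2.findContours(k,0,2)[0],key=cv2.contourArea).reshape(-1,2)
W=np.array([onz(C,p,.055)[:2] for p in cv2.convexHull(ct).reshape(-1,2).astype(float)]);print('rest',cv2.minAreaRect((W*1000).astype(np.float32)))
# lock in fixed cams
for n,(u,v) in (('top',(438,279)),('scene',(186,277))):
    i2=cv2.imread(f'pics/{n}0.png'); g=cv2.cvtColor(i2,6)[v-15:v+15,u-15:u+15]; mm=(g<45).astype(np.uint8); nn,l,s,c=cv2.connectedComponentsWithStats(mm); j=1+np.argmax(s[1:,4]); print(n,s[j],onz(cam(n),c[j]+[u-15,v-15],.07))
E
```

```text
(array([314, 137,  15,  48, 694], dtype=int32), array([320.83861671, 160.17723343]), array([0.49116101, 0.25336931]), (37.878326416015625, 11.412589073181152), np.float32(0.017442465))
rest ((491.2197265625, 252.71861267089844), (69.70671844482422, 69.17072296142578), 3.128077507019043)
top [ 8 10 11 11 94] [ 0.5007695  -0.24014439  0.07      ]
scene [ 9 11 13 10 95] [ 0.5016822  -0.23994719  0.07      ]
```

View pics/k.png

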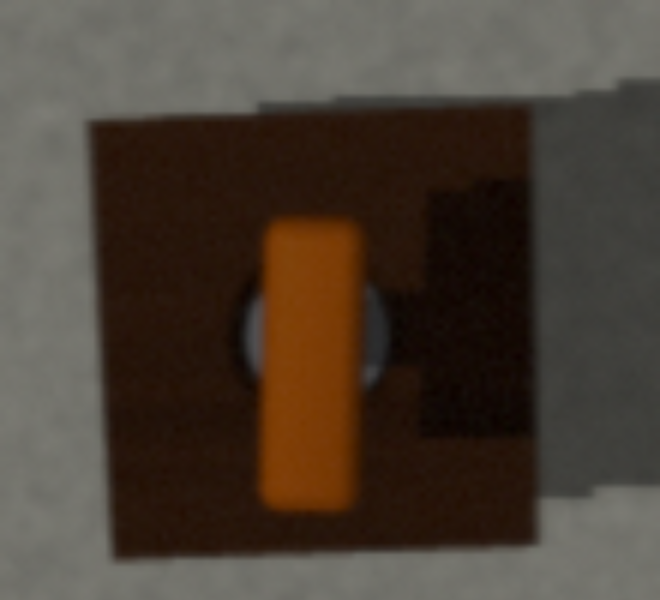

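The close crop shows the orange bar over the steel barrel in the dark-brown rest, so this is the right one. Next: descend and grip.

>>> jog_arm([
  {"gripper":-1,"slide":[0.0405,0,-0.025],"rotation":[0,0,-0.5]},
  {"gripper":-1,"slide":[0,0,-0.045],"rotation":[0,0,0]},
  {"gripper":-1,"slide":[0,0,-0.045],"rotation":[0,0,0]},
  {"gripper":-1,"slide":[0,0,-0.045],"rotation":[0,0,0]},
  {"gripper":-1,"slide":[0,0,-0.035],"rotation":[0,0,0]},
  {"gripper":-1,"slide":[0,0,-0.025],"rotation":[0,0,0]},
  {"gripper":-1,"slide":[0,0,-0.013],"rotation":[0,0,0]},
  {"gripper":-1,"slide":[0,0,0],"rotation":[0,0,0]},
  {"gripper":-1,"slide":[0,0,0],"rotation":[0,0,0]},
], grip_force=30)

```text
time_s: 4.3
eef_pos: [0.4916, 0.2504, 0.0877]
orientation: [-3.141, -0.026, -0.002]
force: [0.1, 0.2, -0.1]
width: 0.0854
```

```bash
python3 - <<'E'
from h import *
st=bot.read_state(); im=snapshot('wrist'); save(im,'w3'); C=cam('wrist',st); print(st['eef_pos'],st['orientation'],st['force'])
print(handle(im,C,.12,(200,60,460,460)))
E
```

```text
[0.49162106 0.25035007 0.08772861] [-3.14092790e+00 -2.56877104e-02 -2.08822804e-03] [ 0.11658747  0.2047487  -0.09422076]
(array([278, 382,  41,  30, 700], dtype=int32), array([295.37      , 401.38857143]), array([0.47709253, 0.25749811]), (10.733688354492188, 12.570633888244629), np.float32(-1.5610077))
```

>>> jog_arm([
  {"gripper":-1,"slide":[-0.0005,0.003,-0.0027],"rotation":[0,0,0]},
  {"gripper":-1,"slide":[0,0,0],"rotation":[0,0,0]},
  {"gripper":1,"slide":[0,0,0],"rotation":[0,0,0]},
  {"gripper":1,"slide":[0,0,0],"rotation":[0,0,0]},
  {"gripper":1,"slide":[0,0,0],"rotation":[0,0,0]},
  {"gripper":1,"slide":[0,0,0],"rotation":[0,0,0]},
  {"gripper":1,"slide":[0,0,0],"rotation":[0,0,0]},
  {"gripper":1,"slide":[0,0,0],"rotation":[0,0,0]},
  {"gripper":1,"slide":[0,0,0],"rotation":[0,0,0]},
  {"gripper":1,"slide":[0,0,0],"rotation":[0,0,0]},
], grip_force=30)

```text
time_s: 5.35
eef_pos: [0.4904, 0.2546, 0.0838]
orientation: [-3.139, -0.027, -0.0]
force: [0.0, 7.8, -0.8]
width: 0.0142
```

>>> jog_arm([
  {"gripper":1,"slide":[0,0.0015,0],"rotation":[0,0,0]},
  {"gripper":1,"slide":[0,0,0],"rotation":[0,0,0]},
  {"gripper":1,"slide":[0,0,0],"rotation":[0,0,0]},
])

```text
time_s: 5.65
eef_pos: [0.4904, 0.256, 0.0837]
orientation: [-3.14, -0.027, -0.0]
force: [-0.0, 6.9, -1.4]
width: 0.0134
```

>>> jog_arm([
  {"gripper":1,"slide":[0,0.002,0],"rotation":[0,0,0]},
  {"gripper":1,"slide":[0,0,0],"rotation":[0,0,0]},
  {"gripper":1,"slide":[0,0,0],"rotation":[0,0,0]},
])

```text
time_s: 5.95
eef_pos: [0.4904, 0.2571, 0.0835]
orientation: [3.141, 0.027, -0.0]
force: [-0.8, 0.1, -0.2]
width: 0.0135
```

```bash
python3 - <<'E'
from h import *
st=bot.read_state(); print(st['force'],st['torque'],st['eef_pos'],st['width'])
im=snapshot('wrist'); save(im,'w4')
for n in('scene','top'):
    a=snapshot(n); save(a,n+'4')
a=cv2.imread('pics/scene4.png')[90:240,320:480]; b=cv2.imread('pics/w4.png')
cv2.imwrite('pics/m4.png',np.vstack([cv2.resize(a,(384,360),interpolation=2)[:300],cv2.resize(b,(384,288))]))
E
```

```text
[-0.78447899  0.07981391 -0.162938  ] [ 0.03983791 -0.02062295  0.04988403] [0.49040519 0.2570744  0.08353321] 0.01347323723340954
```

View pics/m4.png

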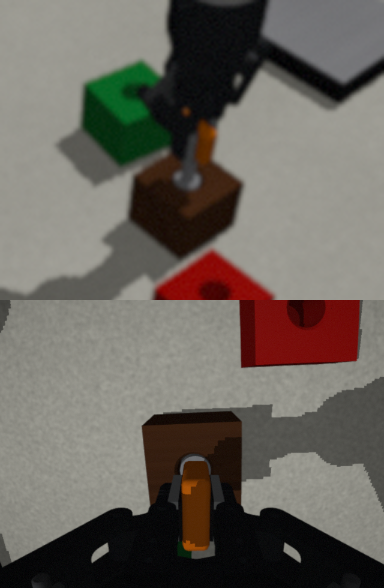

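Forces are about zero at y=0.257, and the handle is seated between the pads. Lifting straight up.

>>> jog_arm([
  {"gripper":1,"slide":[0,0,0.015],"rotation":[0,0,0]},
  {"gripper":1,"slide":[0,0,0.025],"rotation":[0,0,0]},
  {"gripper":1,"slide":[0,0,0.035],"rotation":[0,0,0]},
  {"gripper":1,"slide":[0,0,0.035],"rotation":[0,0,0]},
  {"gripper":1,"slide":[0,0,0.02],"rotation":[0,0,0]},
  {"gripper":1,"slide":[0,0,0],"rotation":[0,0,0]},
])

```text
time_s: 6.7
eef_pos: [0.4913, 0.2575, 0.2182]
orientation: [-3.139, -0.027, -0.008]
force: [0.3, 0.3, -0.9]
width: 0.0138
```

>>> jog_arm([
  {"gripper":1,"slide":[0,-0.03,0],"rotation":[0,0,0]},
  {"gripper":1,"slide":[0.001,-0.045,0],"rotation":[0,0,1]},
  {"gripper":1,"slide":[0.001,-0.045,0],"rotation":[0,0,1]},
  {"gripper":1,"slide":[0.001,-0.045,0],"rotation":[0,0,1]},
  {"gripper":1,"slide":[0.001,-0.045,0],"rotation":[0,0,1]},
  {"gripper":1,"slide":[0.001,-0.045,0],"rotation":[0,0,1]},
  {"gripper":1,"slide":[0.001,-0.045,0],"rotation":[0,0,1]},
  {"gripper":1,"slide":[0.001,-0.045,0],"rotation":[0,0,1]},
  {"gripper":1,"slide":[0.001,-0.045,0],"rotation":[0,0,1]},
  {"gripper":1,"slide":[0.001,-0.045,0],"rotation":[0,0,1]},
  {"gripper":1,"slide":[0.001,-0.045,0],"rotation":[0,0,1]},
  {"gripper":1,"slide":[0,-0.017,0],"rotation":[0,0,0]},
])

```text
time_s: 7.9
eef_pos: [0.4996, -0.243, 0.2129]
orientation: [-3.127, -0.298, 0.002]
force: [-0.0, -0.1, -0.7]
width: 0.0134
```

>>> jog_arm([
  {"gripper":1,"slide":[0,0,-0.02],"rotation":[0,0,0]},
  {"gripper":1,"slide":[0,0,-0.01],"rotation":[0,0,0]},
  {"gripper":1,"slide":[0,0,0],"rotation":[0,0,0]},
  {"gripper":1,"slide":[0,0,0],"rotation":[0,0,0]},
])

```text
time_s: 8.3
eef_pos: [0.5005, -0.2392, 0.1839]
orientation: [-3.127, -0.302, 0.0]
force: [0.6, 0.1, -0.4]
width: 0.0134
```

```bash
python3 - <<'E'
from h import *
st=bot.read_state(); print(st['force'],st['torque'],st['eef_pos'],st['orientation'],st['width'])
p=np.array(st['eef_pos'])
P=[]
for n,(u,v) in (('scene',(186,277)),('top',(438,279)),('wrist',(0,0))):
    a=snapshot(n); save(a,n+'5')
    for k in('key_grip','key_barrel','key','lock_mouth'):
        for r in mark_of(n,k)[:1]: print(n,k,np.round(r['uv'],1),round(r['conf'],2), np.round(onz(cam(n,st),r['uv'],{'key_grip':p[2]+.019,'key_barrel':p[2]-.057,'key':p[2]-.0735,'lock_mouth':.07}[k]),4))
    if n!='wrist':
        C=cam(n); print(n,'tip pred',proj(C,p-[0,0,.0735]),'lock',proj(C,[.5,-.2402,.07]))
        P.append(cv2.resize(cv2.cvtColor(a[v-70:v+40,u-60:u+60],4),(400,366),interpolation=2))
P.append(cv2.cvtColor(snapshot('wrist')[180:480,120:520],4))
P[2]=cv2.resize(P[2],(400,300))
c=np.zeros((600,800,3),np.uint8); c[:366,:400]=P[0]; c[:366,400:]=P[1]; c[366:,:312]=cv2.resize(P[2],(312,234)); cv2.imwrite('pics/m5.png',c)
E
```

```text
[ 0.55822517  0.11523489 -0.35302935] [ 0.02407584 -0.01649735 -0.0091191 ] [ 0.50049023 -0.23922067  0.18389403] [-3.12690185e+00 -3.01894982e-01  2.28283749e-04] 0.013379342229164138
scene key_grip [170.7 225.6] 0.89 [ 0.4982 -0.2336  0.2029]
scene key_barrel [178.9 256.1] 0.56 [ 0.4981 -0.2376  0.1269]
scene key [180.3 262.1] 0.8 [ 0.4978 -0.2387  0.1104]
scene lock_mouth [185.3 281.1] 0.78 [ 0.5082 -0.2436  0.07  ]
scene tip pred [180.74017796 263.33992528] lock [185.00082229 276.89113541]
top key_grip [448.4 270.1] 0.39 [ 0.4972 -0.2376  0.2029]
top key_barrel [442.1 276.3] 0.73 [ 0.4968 -0.2409  0.1269]
top key [441.3 278.1] 0.38 [ 0.4956 -0.2425  0.1104]
top lock_mouth [437.1 282.6] 0.73 [ 0.4919 -0.2415  0.07  ]
top tip pred [439.61699434 275.76110194] lock [436.34003883 278.86723127]
wrist key_grip [326. 338.] 0.67 [ 0.4996 -0.2406  0.2029]
wrist key_barrel [324.2 260.8] 0.92 [ 0.5017 -0.2392  0.1269]
wrist key [326.  257.5] 0.95 [ 0.4985 -0.2407  0.1104]
wrist lock_mouth [327.4 233.7] 0.83 [ 0.5017 -0.2409  0.07  ]
```

View pics/m5.png

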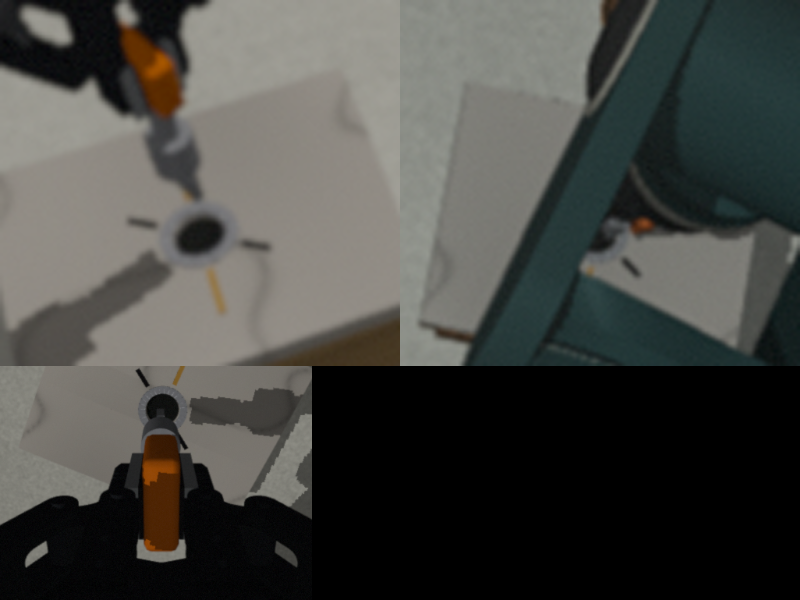

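Scene crop: blade tip just above and behind the bore (bore at scene (186,277)). Wrist crop: key lined up with the bore sideways. I'll descend to just above the mouth for a close alignment check.

>>> jog_arm([
  {"gripper":1,"slide":[0.0005,-0.0005,-0.012],"rotation":[0,0,0]},
  {"gripper":1,"slide":[0,0,-0.012],"rotation":[0,0,0]},
  {"gripper":1,"slide":[0,0,-0.006],"rotation":[0,0,0]},
  {"gripper":1,"slide":[0,0,0],"rotation":[0,0,0]},
  {"gripper":1,"slide":[0,0,0],"rotation":[0,0,0]},
])

```text
time_s: 9.6
eef_pos: [0.5009, -0.2403, 0.1535]
orientation: [-3.127, -0.301, 0.0]
force: [0.0, 1.0, 0.1]
width: 0.0136
```

```bash
python3 - <<'E'
from h import *
st=bot.read_state(); print(st['force'],st['eef_pos'],st['orientation'])
p=np.array(st['eef_pos'])
a=snapshot('scene'); save(a,'scene6'); b=snapshot('wrist'); save(b,'wrist6')
for n in('scene','wrist'):
    C=cam(n,st); print(n,'tip pred',proj(C,p-[0,0,.0735]),'lock',proj(C,[.501,-.24,.07]))
    for k in('key_barrel','key','lock_mouth'):
        for r in mark_of(n,k)[:1]: print(n,k,np.round(r['uv'],1),round(r['conf'],2))
c=np.hstack([cv2.resize(cv2.cvtColor(a[235:295,156:216],4),(400,400),interpolation=2),cv2.resize(cv2.cvtColor(b[200:320,265:385],4),(400,400),interpolation=2)]); cv2.imwrite('pics/m6.png',c)
E
```

```text
[0.03962842 1.0158334  0.08280601] [ 0.50091107 -0.24030302  0.15348153] [-3.12697717e+00 -3.00703675e-01  3.86966384e-04]
scene tip pred [183.99858776 274.04684885] lock [185.36443981 277.2295241 ]
scene key_barrel [183.8 266.7] 0.57
scene key [185.1 274.5] 0.65
scene lock_mouth [186.5 280.6] 0.74
wrist tip pred [324.03425557 253.50265641] lock [323.64690295 248.11122057]
wrist key_barrel [323.3 262.3] 0.79
wrist key [325.9 254.7] 0.66
wrist lock_mouth [328.4 249.1] 0.79
```

View pics/m6.png

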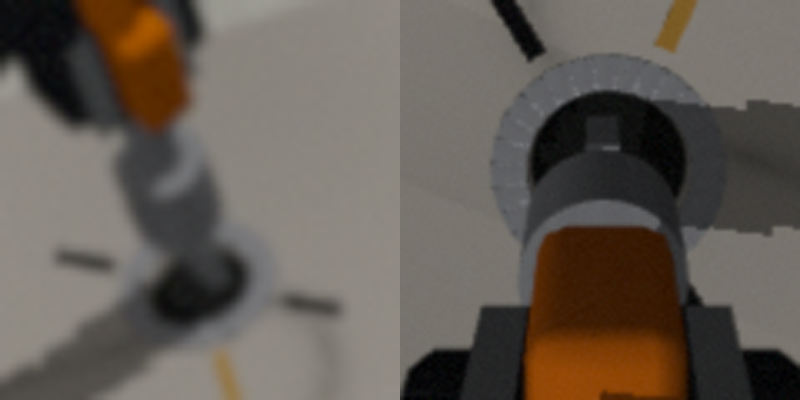

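```bash
python3 - <<'E'
from h import *
st=bot.read_state(); p=np.array(st['eef_pos']); R=Ro.from_rotvec(st['orientation']).as_matrix(); C=cam('wrist',st); tx=R[:,0]
print(tx, p)
for u in [(327.4,227.6)]: print('lock',onz(C,u,.07)-.0135*tx)
for nm,u in(('L',(304,248)),('R',(351.1,248))): print(nm,onz(C,u,.07))
print('ring top',onz(C,(327.4,216.5),.07)-.0*tx,'L/R',onz(C,(292,248),.07),onz(C,(362.5,248),.07))
for z in(.077,.08,.083): print('key',z,onz(C,(326.2,235.1),z)-.011*tx)
E
```

```text
[9.81679253e-01 1.90540736e-01 2.68503403e-04] [ 0.50098855 -0.24036022  0.15380973]
lock [ 0.49995236 -0.24247619  0.06999638]
L [ 0.49896385 -0.22911404  0.07      ]
R [ 0.50407054 -0.25542028  0.07      ]
ring top [ 0.51944507 -0.23868884  0.07      ] L/R [ 0.49766052 -0.22240587  0.07      ] [ 0.50530681 -0.26179404  0.07      ]
key 0.077 [ 0.49978515 -0.24182692  0.07699705]
key 0.08 [ 0.50054541 -0.24168147  0.07999705]
key 0.083 [ 0.50130567 -0.24153603  0.08299705]
```

Key and bore are aligned to about 1 mm in the wrist view, against a clearance of ±2.2 mm. Inserting slowly.

>>> jog_arm([
  {"gripper":1,"slide":[0,-0.0005,-0.004],"rotation":[0,0,0]},
  {"gripper":1,"slide":[0,0,-0.005],"rotation":[0,0,0]},
  {"gripper":1,"slide":[0,0,-0.005],"rotation":[0,0,0]},
  {"gripper":1,"slide":[0,0,-0.005],"rotation":[0,0,0]},
  {"gripper":1,"slide":[0,0,0],"rotation":[0,0,0]},
  {"gripper":1,"slide":[0,0,0],"rotation":[0,0,0]},
])

```text
time_s: 10.6
eef_pos: [0.5009, -0.2408, 0.1345]
orientation: [-3.127, -0.301, 0.0]
force: [0.5, 0.1, -0.6]
width: 0.0138
```

>>> jog_arm([
  {"gripper":1,"slide":[0,0,-0.003],"rotation":[0,0,0]},
  {"gripper":1,"slide":[0,0,-0.003],"rotation":[0,0,0]},
  {"gripper":1,"slide":[0,0,-0.003],"rotation":[0,0,0]},
  {"gripper":1,"slide":[0,0,0],"rotation":[0,0,0]},
  {"gripper":1,"slide":[0,0,0],"rotation":[0,0,0]},
])

```text
time_s: 11.1
eef_pos: [0.5009, -0.2408, 0.1255]
orientation: [-3.127, -0.301, 0.0]
force: [-0.0, 0.4, -1.0]
width: 0.0131
```

>>> jog_arm([
  {"gripper":1,"slide":[0,0,-0.0025],"rotation":[0,0,0]},
  {"gripper":1,"slide":[0,0,-0.0025],"rotation":[0,0,0]},
  {"gripper":1,"slide":[0,0,-0.002],"rotation":[0,0,0]},
  {"gripper":1,"slide":[0,0,0],"rotation":[0,0,0]},
  {"gripper":1,"slide":[0,0,0],"rotation":[0,0,0]},
])

```text
time_s: 11.6
eef_pos: [0.5009, -0.2408, 0.1185]
orientation: [-3.127, -0.301, 0.0]
force: [0.0, -0.3, 0.1]
width: 0.014
```

>>> jog_arm([
  {"gripper":1,"slide":[0,0,-0.0015],"rotation":[0,0,0]},
  {"gripper":1,"slide":[0,0,-0.0015],"rotation":[0,0,0]},
  {"gripper":1,"slide":[0,0,0],"rotation":[0,0,0]},
  {"gripper":1,"slide":[0,0,0],"rotation":[0,0,0]},
])

```text
time_s: 12.0
eef_pos: [0.5009, -0.2408, 0.1155]
orientation: [-3.127, -0.301, 0.0]
force: [-0.1, -0.0, -0.4]
width: 0.0138
```

Tip is now about z=0.042, with the barrel entering freely. Continuing in small steps.

>>> jog_arm([
  {"gripper":1,"slide":[0,0,-0.001],"rotation":[0,0,0]},
  {"gripper":1,"slide":[0,0,-0.001],"rotation":[0,0,0]},
  {"gripper":1,"slide":[0,0,0],"rotation":[0,0,0]},
  {"gripper":1,"slide":[0,0,0],"rotation":[0,0,0]},
])

```text
time_s: 12.4
eef_pos: [0.501, -0.2409, 0.1138]
orientation: [3.127, 0.301, 0.0]
force: [-0.7, -0.5, 1.8]
width: 0.0133
```

>>> jog_arm([
  {"gripper":1,"slide":[0,0,-0.001],"rotation":[0,0,0]},
  {"gripper":1,"slide":[0,0,-0.001],"rotation":[0,0,0]},
  {"gripper":1,"slide":[0,0,0],"rotation":[0,0,0]},
  {"gripper":1,"slide":[0,0,0],"rotation":[0,0,0]},
])

```text
time_s: 12.8
eef_pos: [0.501, -0.2409, 0.1118]
orientation: [3.127, 0.301, 0.0]
force: [-0.1, -0.9, 4.7]
width: 0.0134
```

Contact: 4.7 N with the tip about 30 mm below the mouth. I'll ease up 1 mm and sweep.

>>> jog_arm([
  {"gripper":1,"slide":[0,0,0.001],"rotation":[0,0,0]},
  {"gripper":1,"slide":[0,0,0],"rotation":[0,0,2]},
  {"gripper":1,"slide":[0,0,0],"rotation":[0,0,2]},
  {"gripper":1,"slide":[0,0,0],"rotation":[0,0,2]},
  {"gripper":1,"slide":[0,0,0],"rotation":[0,0,2]},
  {"gripper":1,"slide":[0,0,0],"rotation":[0,0,0]},
])

```text
time_s: 13.4
eef_pos: [0.5009, -0.2407, 0.1125]
orientation: [-3.098, -0.519, 0.0]
force: [-0.6, -0.0, 3.0]
width: 0.0136
```

>>> jog_arm([
  {"gripper":1,"slide":[0,0,0],"rotation":[0,0,2]},
  {"gripper":1,"slide":[0,0,0],"rotation":[0,0,2]},
  {"gripper":1,"slide":[0,0,0],"rotation":[0,0,2]},
  {"gripper":1,"slide":[0,0,0],"rotation":[0,0,0]},
])

```text
time_s: 13.8
eef_pos: [0.5009, -0.2407, 0.1125]
orientation: [-3.067, -0.679, 0.0]
force: [0.1, 1.4, 2.6]
width: 0.0134
```

>>> jog_arm([
  {"gripper":1,"slide":[0,0,-0.0003],"rotation":[0,0,2]},
  {"gripper":1,"slide":[0,0,0],"rotation":[0,0,2]},
  {"gripper":1,"slide":[0,0,0],"rotation":[0,0,2]},
  {"gripper":1,"slide":[0,0,0],"rotation":[0,0,0]},
])

```text
time_s: 14.2
eef_pos: [0.5007, -0.2408, 0.1119]
orientation: [-3.028, -0.838, 0.001]
force: [0.2, -0.4, -0.7]
width: 0.0139
```

>>> jog_arm([
  {"gripper":1,"slide":[0,0,0],"rotation":[0,0,2]},
  {"gripper":1,"slide":[0,0,0],"rotation":[0,0,2]},
  {"gripper":1,"slide":[0,0,0],"rotation":[0,0,2]},
  {"gripper":1,"slide":[0,0,0],"rotation":[0,0,0]},
])

```text
time_s: 14.6
eef_pos: [0.5009, -0.2409, 0.1121]
orientation: [-2.98, -0.994, 0.0]
force: [0.6, 0.1, -1.4]
width: 0.0136
```

>>> jog_arm([
  {"gripper":1,"slide":[0,0,0],"rotation":[0,0,2]},
  {"gripper":1,"slide":[0,0,0],"rotation":[0,0,2]},
  {"gripper":1,"slide":[0,0,0],"rotation":[0,0,2]},
  {"gripper":1,"slide":[0,0,0],"rotation":[0,0,0]},
])

```text
time_s: 15.0
eef_pos: [0.501, -0.241, 0.1122]
orientation: [2.924, 1.148, 0.0]
force: [2.0, -2.1, -2.5]
width: 0.0137
```

Pressure vanished at φ≈0.54, so the slot was found, and I overshot slightly. Turning back to the middle of the play, then lowering.

>>> jog_arm([
  {"gripper":1,"slide":[0,0,0],"rotation":[0,0,-2.5]},
  {"gripper":1,"slide":[0,0,0],"rotation":[0,0,-2.5]},
  {"gripper":1,"slide":[0,0,-0.001],"rotation":[0,0,-2]},
  {"gripper":1,"slide":[0,0,-0.0015],"rotation":[0,0,0]},
  {"gripper":1,"slide":[0,0,0],"rotation":[0,0,0]},
  {"gripper":1,"slide":[0,0,0],"rotation":[0,0,0]},
])

```text
time_s: 15.6
eef_pos: [0.5009, -0.2408, 0.1097]
orientation: [-2.988, -0.97, 0.0]
force: [0.8, -0.2, -0.8]
width: 0.0137
```

>>> jog_arm([
  {"gripper":1,"slide":[0,0,-0.002],"rotation":[0,0,0]},
  {"gripper":1,"slide":[0,0,-0.002],"rotation":[0,0,0]},
  {"gripper":1,"slide":[0,0,0],"rotation":[0,0,0]},
  {"gripper":1,"slide":[0,0,0],"rotation":[0,0,0]},
])

```text
time_s: 16.0
eef_pos: [0.5009, -0.2408, 0.1057]
orientation: [-2.988, -0.97, 0.0]
force: [-0.8, 0.4, -0.6]
width: 0.0138
```

>>> jog_arm([
  {"gripper":1,"slide":[0,0,-0.002],"rotation":[0,0,0]},
  {"gripper":1,"slide":[0,0,-0.002],"rotation":[0,0,0]},
  {"gripper":1,"slide":[0,0,-0.002],"rotation":[0,0,0]},
  {"gripper":1,"slide":[0,0,0],"rotation":[0,0,0]},
  {"gripper":1,"slide":[0,0,0],"rotation":[0,0,0]},
])

```text
time_s: 16.5
eef_pos: [0.5009, -0.2408, 0.0997]
orientation: [-2.988, -0.97, 0.0]
force: [-0.0, -0.1, -1.1]
width: 0.0133
```

>>> jog_arm([
  {"gripper":1,"slide":[0,0,-0.0015],"rotation":[0,0,0]},
  {"gripper":1,"slide":[0,0,-0.0015],"rotation":[0,0,0]},
  {"gripper":1,"slide":[0,0,0],"rotation":[0,0,0]},
  {"gripper":1,"slide":[0,0,0],"rotation":[0,0,0]},
])

```text
time_s: 16.9
eef_pos: [0.501, -0.2409, 0.0969]
orientation: [2.988, 0.97, 0.0]
force: [-0.0, -0.2, 0.5]
width: 0.0138
```

>>> jog_arm([
  {"gripper":1,"slide":[0,0,-0.0007],"rotation":[0,0,0]},
  {"gripper":1,"slide":[0,0,0],"rotation":[0,0,0]},
  {"gripper":1,"slide":[0,0,0],"rotation":[0,0,0]},
])

```text
time_s: 17.2
eef_pos: [0.501, -0.2409, 0.0962]
orientation: [2.988, 0.97, 0.0]
force: [-0.5, -0.1, 1.6]
width: 0.0138
```

>>> jog_arm([
  {"gripper":1,"slide":[0,0,-0.0007],"rotation":[0,0,0]},
  {"gripper":1,"slide":[0,0,0],"rotation":[0,0,0]},
  {"gripper":1,"slide":[0,0,0],"rotation":[0,0,0]},
])

```text
time_s: 17.5
eef_pos: [0.501, -0.2409, 0.0955]
orientation: [2.988, 0.97, 0.0]
force: [-0.5, 0.2, 2.0]
width: 0.0133
```

The key has gone home: contact again 17–18 mm below the face. Now turning clockwise.

>>> jog_arm([
  {"gripper":1,"slide":[0,0,0.0003],"rotation":[0,0,-2.5]},
  {"gripper":1,"slide":[0,0,0],"rotation":[0,0,-2.5]},
  {"gripper":1,"slide":[0,0,0],"rotation":[0,0,-2.5]},
  {"gripper":1,"slide":[0,0,0],"rotation":[0,0,-2.5]},
  {"gripper":1,"slide":[0,0,0],"rotation":[0,0,-2.5]},
  {"gripper":1,"slide":[0,0,0],"rotation":[0,0,-2.5]},
  {"gripper":1,"slide":[0,0,0],"rotation":[0,0,-2.5]},
  {"gripper":1,"slide":[0,0,0],"rotation":[0,0,-2.5]},
  {"gripper":1,"slide":[0,0,0],"rotation":[0,0,0]},
])

```text
time_s: 18.4
eef_pos: [0.501, -0.241, 0.0958]
orientation: [3.111, 0.436, 0.0]
force: [0.3, -0.5, 0.7]
width: 0.0139
```

```bash
python3 -c "
from h import *
for i in range(1):
    s=bot.read_state();print(s['force'],s['torque'])"
```

```text
[ 0.27801854 -0.47213875  0.70366804] [-0.30777467 -0.08318762  0.01697208]
```

>>> jog_arm([
  {"gripper":1,"slide":[0,0,0],"rotation":[0,0,-2.5]},
  {"gripper":1,"slide":[0,0,0],"rotation":[0,0,-2.5]},
  {"gripper":1,"slide":[0,0,0],"rotation":[0,0,-2.5]},
  {"gripper":1,"slide":[0,0,0],"rotation":[0,0,-2.5]},
  {"gripper":1,"slide":[0,0,0],"rotation":[0,0,-2.5]},
  {"gripper":1,"slide":[0,0,0],"rotation":[0,0,-2.5]},
  {"gripper":1,"slide":[0,0,0],"rotation":[0,0,-2.5]},
  {"gripper":1,"slide":[0,0,0],"rotation":[0,0,-2.5]},
  {"gripper":1,"slide":[0,0,0],"rotation":[0,0,-2.5]},
  {"gripper":1,"slide":[0,0,0],"rotation":[0,0,-2.5]},
  {"gripper":1,"slide":[0,0,0],"rotation":[0,0,0]},
])

```text
time_s: 19.5
eef_pos: [0.5009, -0.2409, 0.0957]
orientation: [3.132, -0.246, -0.0]
force: [-0.2, -1.1, 1.5]
width: 0.0139
```

```bash
python3 -c "
from h import *
s=bot.read_state();print(s['force'],s['torque'])"
```

```text
[-0.15409084 -1.09076461  1.52722612] [-0.30036686 -0.01745243  0.03865812]
```

>>> jog_arm([
  {"gripper":1,"slide":[0,0,0],"rotation":[0,0,-2]},
  {"gripper":1,"slide":[0,0,0],"rotation":[0,0,-2]},
  {"gripper":1,"slide":[0,0,0],"rotation":[0,0,-2]},
  {"gripper":1,"slide":[0,0,0],"rotation":[0,0,0]},
  {"gripper":1,"slide":[0,0,0],"rotation":[0,0,0]},
])

```text
time_s: 20.0
eef_pos: [0.5009, -0.2409, 0.0957]
orientation: [3.115, -0.407, 0.0]
force: [-1.0, -1.1, 2.0]
width: 0.0135
```

```bash
python3 -c "
from h import *
s=bot.read_state();print(s['force'],s['torque'],s['orientation'])"
```

```text
[-0.97712989 -1.13504264  2.046805  ] [-0.23225988  0.04389918  0.01152208] [ 3.11505780e+00 -4.06877160e-01  1.66596219e-05]
```

>>> jog_arm([
  {"gripper":1,"slide":[0,0,0],"rotation":[0,0,-2]},
  {"gripper":1,"slide":[0,0,0],"rotation":[0,0,-1]},
  {"gripper":1,"slide":[0,0,0],"rotation":[0,0,0]},
  {"gripper":1,"slide":[0,0,0],"rotation":[0,0,0]},
])

```text
time_s: 20.4
eef_pos: [0.5009, -0.2409, 0.0957]
orientation: [3.103, -0.49, -0.0]
force: [-0.2, -1.2, 2.2]
width: 0.0136
```

```bash
python3 -c "
from h import *
s=bot.read_state();print(s['force'],s['torque'],s['orientation'])"
```

```text
[-0.228365   -1.24060229  2.20391316] [-0.2744532   0.06437667 -0.04115323] [ 3.10312116e+00 -4.90003150e-01 -8.03127579e-05]
```

>>> jog_arm([
  {"gripper":1,"slide":[0,0,0],"rotation":[0,0,-1.5]},
  {"gripper":1,"slide":[0,0,0],"rotation":[0,0,-1.5]},
  {"gripper":1,"slide":[0,0,0],"rotation":[0,0,0]},
  {"gripper":1,"slide":[0,0,0],"rotation":[0,0,0]},
])

```text
time_s: 20.8
eef_pos: [0.5009, -0.2408, 0.0957]
orientation: [3.089, -0.573, 0.0]
force: [0.3, -1.6, 2.4]
width: 0.0136
```

```bash
python3 -c "
from h import *
for n in('wrist','scene'):
    s=bot.read_state();print(s['force'],s['torque'],s['orientation']); a=snapshot(n); save(a,n+'7')
a=cv2.imread('pics/scene7.png')[215:315,126:246];b=cv2.imread('pics/wrist7.png')[120:420,200:500]
cv2.imwrite('pics/m7.png',np.hstack([cv2.resize(a,(480,400),interpolation=2),cv2.resize(b,(320,320),interpolation=2).copy() if 0 else cv2.copyMakeBorder(cv2.resize(b,(320,320)),0,80,0,0,0)]))
print(handle(cv2.cvtColor(b,4) if 0 else a if 0 else cv2.cvtColor(cv2.imread('pics/wrist7.png'),4),cam('wrist',s),s['eef_pos'][2]+.035,(200,150,450,479))[2:])"
```

```text
[ 0.28210104 -1.60867837  2.42528371] [-0.18472973  0.06815059  0.08478667] [ 3.08895554e+00 -5.72603424e-01  1.12584714e-05]
[-0.62919689 -0.43286629  0.65146574] [-0.22657094  0.03945082  0.02348644] [-3.08898594e+00  5.72471512e-01 -3.03575104e-06]
(array([ 0.48799969, -0.23736652]), (13.12903118133545, 10.966257095336914), np.float32(1.204372))
```

View pics/m7.png

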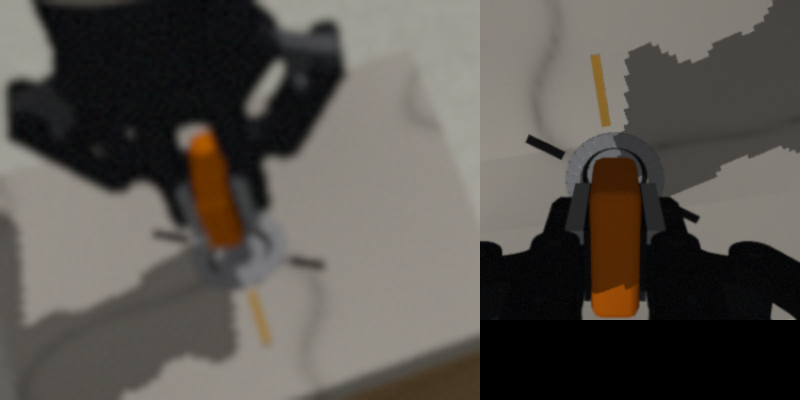

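Wrist crop: the handle has turned past the brass line by about 8°, as expected from the 0.14 rad play, and the barrel is deep in the ring. I'll feel for the stop in small steps.

>>> jog_arm([
  {"gripper":1,"slide":[0,0,0],"rotation":[0,0,-1]},
  {"gripper":1,"slide":[0,0,0],"rotation":[0,0,0]},
  {"gripper":1,"slide":[0,0,0],"rotation":[0,0,0]},
])

```text
time_s: 21.2
eef_pos: [0.5009, -0.2409, 0.0957]
orientation: [-3.084, 0.6, 0.0]
force: [-0.2, -1.2, 2.1]
width: 0.0136
```

```bash
python3 -c "
from h import *
s=bot.read_state();print(s['force'],s['torque'],s['orientation'])
snapshot('scene');s=bot.read_state();print(s['force'],s['torque'],s['orientation'])"
```

```text
[-0.2203518  -1.19399025  2.116365  ] [-0.20316555  0.05723036  0.07746629] [-3.08379029e+00  5.99805400e-01  4.27558703e-05]
[-0.42150371 -1.70340838  1.2154056 ] [-0.17285861  0.09668749  0.06040505] [ 3.08377840e+00 -5.99664102e-01  1.13133823e-04]
```

>>> jog_arm([
  {"gripper":1,"slide":[0,0,0],"rotation":[0,0,-1]},
  {"gripper":1,"slide":[0,0,0],"rotation":[0,0,0]},
  {"gripper":1,"slide":[0,0,0],"rotation":[0,0,0]},
])

```text
time_s: 21.55
eef_pos: [0.5009, -0.2408, 0.0957]
orientation: [3.078, -0.627, 0.0]
force: [-0.7, -0.5, 1.4]
width: 0.0135
```

```bash
python3 -c "
from h import *
s=bot.read_state();print(s['force'],s['torque'],s['orientation'])
snapshot('scene');s=bot.read_state();print(s['force'],s['torque'],s['orientation'])"
```

```text
[-0.73433951 -0.53028936  1.39246736] [-0.23764885  0.17381589  0.18755958] [ 3.07845214e+00 -6.26659129e-01  1.03912265e-05]
[-0.92885    -0.75678925  1.83124984] [-0.18088787  0.10135233  0.18958454] [-3.07845862e+00  6.26618855e-01  4.76800901e-06]
```

The stop is felt: torque 0.19 N m at −0.40 rad. I'll turn back through the play to centre the handle on the brass line and check.

>>> jog_arm([
  {"gripper":1,"slide":[0,0,0],"rotation":[0,0,2.5]},
  {"gripper":1,"slide":[0,0,0],"rotation":[0,0,2.5]},
  {"gripper":1,"slide":[0,0,0],"rotation":[0,0,2.5]},
  {"gripper":1,"slide":[0,0,0],"rotation":[0,0,2]},
  {"gripper":1,"slide":[0,0,0],"rotation":[0,0,0]},
  {"gripper":1,"slide":[0,0,0],"rotation":[0,0,0]},
])

```text
time_s: 22.2
eef_pos: [0.5009, -0.2408, 0.0957]
orientation: [-3.119, 0.371, 0.0]
force: [-1.3, -1.0, 1.3]
width: 0.0133
```

```bash
python3 -c "
from h import *
s=bot.read_state();print(s['force'],s['torque'],s['orientation'],2*np.arctan2(s['orientation'][1],s['orientation'][0]))
im=snapshot('wrist'); save(im,'w8'); C=cam('wrist',s)
hsv=cv2.cvtColor(im,cv2.COLOR_RGB2HSV); m=cv2.inRange(hsv,(10,110,60),(30,255,255)); m[260:]=0
n,l,st,c=cv2.connectedComponentsWithStats(m)
for i in range(1,n):
    if st[i,4]>40:
        W=np.array([onz(C,(x,y),.07)[:2] for y,x in np.argwhere(l==i)],np.float32); v=cv2.fitLine(W,2,0,.01,.01).ravel(); print(st[i],'brass',np.arctan(v[1]/v[0]),W.mean(0))
"
```

```text
[-1.32716738 -1.0098277   1.28513128] [-0.01340385  0.186651    0.02556263] [-3.11942688e+00  3.71312484e-01  1.09401699e-04] 6.046235644802014
[320 170  10  68 550] brass -0.22074816 [ 0.53660434 -0.25034404]
```

Tool at −0.237 rad against brass at −0.221 rad, about 1° apart. Release and retreat straight up.

>>> jog_arm([
  {"gripper":-1,"slide":[0,0,0],"rotation":[0,0,0]},
  {"gripper":-1,"slide":[0,0,0],"rotation":[0,0,0]},
  {"gripper":-1,"slide":[0,0,0],"rotation":[0,0,0]},
  {"gripper":-1,"slide":[0,0,0],"rotation":[0,0,0]},
  {"gripper":-1,"slide":[0,0,0],"rotation":[0,0,0]},
  {"gripper":-1,"slide":[0,0,0],"rotation":[0,0,0]},
])

```text
time_s: 22.85
eef_pos: [0.5009, -0.2408, 0.0957]
orientation: [-3.12, 0.37, 0.0]
force: [0.3, 0.2, 0.3]
width: 0.0856
```

>>> jog_arm([
  {"gripper":-1,"slide":[0,0,0.01],"rotation":[0,0,0]},
  {"gripper":-1,"slide":[0,0,0.02],"rotation":[0,0,0]},
  {"gripper":-1,"slide":[0,0,0.03],"rotation":[0,0,0]},
  {"gripper":-1,"slide":[0,0,0.04],"rotation":[0,0,0]},
  {"gripper":-1,"slide":[-0.02,0,0.04],"rotation":[0,0,0]},
  {"gripper":-1,"slide":[-0.03,0,0.04],"rotation":[0,0,0]},
  {"gripper":-1,"slide":[0,0,0.02],"rotation":[0,0,0]},
  {"gripper":-1,"slide":[0,0,0],"rotation":[0,0,0]},
  {"gripper":-1,"slide":[0,0,0],"rotation":[0,0,0]},
])

```text
time_s: 23.75
eef_pos: [0.4509, -0.2408, 0.2959]
orientation: [3.12, -0.37, 0.001]
force: [0.4, 0.7, 0.0]
width: 0.0856
```

```bash
python3 -c "
from h import *
s=bot.read_state();print(s['force'],s['time_s'],s['eef_pos'])
im=snapshot('wrist'); save(im,'w9'); C=cam('wrist',s)
b=snapshot('scene'); save(b,'scene9')
print(handle(im,C,.133,(200,60,450,300)))
hsv=cv2.cvtColor(im,cv2.COLOR_RGB2HSV); m=cv2.inRange(hsv,(14,90,50),(30,255,255)); m[300:]=0
n,l,st,c=cv2.connectedComponentsWithStats(m)
for i in range(1,n):
    if st[i,4]>40:
        W=np.array([onz(C,(x,y),.07)[:2] for y,x in np.argwhere(l==i)],np.float32); v=cv2.fitLine(W,2,0,.01,.01).ravel(); print(st[i],'brass',np.arctan(v[1]/v[0]),W.mean(0))
cv2.imwrite('pics/m9.png',cv2.cvtColor(np.hstack([cv2.resize(im[60:300,200:440],(400,400)),cv2.resize(b[215:315,136:236],(400,400),interpolation=2)]),4))
"
```

```text
[0.42088063 0.67382662 0.02891235] 23.75 [ 0.45094358 -0.24083389  0.29594054]
(array([300, 127,  17,  80, 899], dtype=int32), array([308.7730812 , 155.37152392]), array([ 0.49166547, -0.23866963]), (11.446258544921875, 57.261016845703125), np.float32(-0.2418257))
[ 565    0   51   53 1528] brass -0.58837724 [ 0.55520326 -0.49363226]
[310  89   5  35 146] brass -0.2233795 [ 0.53583026 -0.25005716]
[609 116  31  37 706] brass -0.8218853 [ 0.4497363 -0.522156 ]
[300 127  19  82 736] brass -0.17251642 [ 0.49343604 -0.23749888]
```

View pics/m9.png

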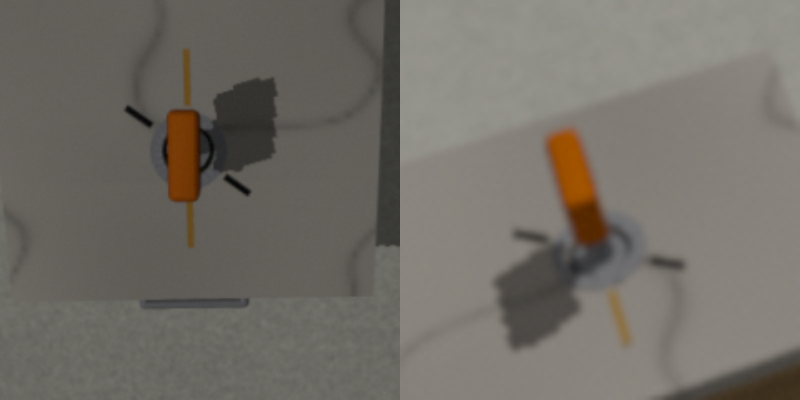

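Handle lies along the brass line, within about 0.02 rad, and the barrel is down in the ring. The gripper is clear. Handing in.

```bash
python3 -c "
from cell import bot
print(bot.hand_in())"
```

```text
the job is handed in; nothing more can be done
None
```

The key is in the lock, fully home in the cam slot and turned to the brass line. I've let go of it and handed the job in at about 24 s.

- **Pick-up:** I took the orange-handled key from the dark-brown rest and left the red and green look-alikes alone. When the jaws closed, the key pressed against its hole with about 8 N. I shifted the gripper 3.5 mm until that force was gone, then lifted.
- **Finding the slot:** The blade met the cam about 30 mm below the mouth. I swept counterclockwise at about 3 N, at most 4.7 N. The pressure vanished at about 0.54 rad in world axes. I had turned about 12° further before noticing, so I turned back 7° and the key went down freely another 17–18 mm onto the slot's bottom.
- **Locking:** I turned clockwise until the stop was felt at 0.19 N m, then back through the play to line up the handle and released it.
- **Last checks:** The final picture shows the handle along the brass line, at −0.24 rad against −0.22 for the line. The barrel is down in the ring and the gripper is clear.
- **Disagreements:** The wrist camera placed things about 3.5 mm off sideways compared with the fixed cameras and with touch, so I went by those instead. The stop also came about 0.04 rad later than expected, from jaw slip or play. I did not measure the bystanders again after the job, but nothing was moved near them.

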